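# Seat the sample tray and start the run on the key console

## Robot

A 6-joint arm with a two-finger parallel gripper is mounted at the origin on the work surface. World frame = base frame: x ahead of the robot, y to its left, z up, the work surface at z = 0. Lengths are in m, angles in rad, forces in N, time in s.
With the tool pointing down it reaches from about 0.4 to 0.925 m from the base axis. Payload 12.5 kg.
Tool frame: the origin (TCP) lies midway between the tips of the shut fingers; the grasp point (between the pads) lies 19 mm behind it; z points along the fingers, y is the line along which they close (so a half turn about z gives the same grasp; the last joint's range is limited). The gripper opens to 95 mm and grips with 3 to 60 N. Pads are 20 mm wide; open, the fingers measure 119 mm over their backs; the gripper's body (75 mm by 180 mm) begins 59 mm behind the grasp point.
Start: joints at [-1.221, 0.491, 1.559, -0, 1.092, -0.106], TCP at [0.275, -0.561, 0.215] pointing down, gripper open.
Joint ranges: [-3.1, 3.1], [-0.84, 2.19], [0.05, 2.79], [-1.13, 4.28], [0.06, 2.93], [-2.69, 2.69]. Speed limits (rad/s): [2.22, 2.22, 2.79, 3.14, 3.14, 3.14].

## Interface

Orientations are given as a rotation vector (axis times angle).
In Python, from plant import observe, read_camera, get_calibration, job_done, cut_out gives the robot as it stands. The module is installed in compiled form; this text tells all that it offers.
- The arm moves only by the shell command python3 -m pendant 'ROWS' [OPENING]. ROWS is JSON, a list of rows, each an object with "offset": the shift along the tool's x, y, z as a fraction of full scale, a list of three; "twist": the turn, a rotation vector about the tool's x, y, z as a fraction of full scale, a list of three. In form: [{"offset": [dx, dy, dz], "twist": [rx, ry, rz]}, ...]. A call has exactly 10 rows; each row is the pose to reach, as a shift and turn from the pose commanded when the call began, along the tool's axes at that moment; what a row does not reach only later rows make up. Full scale, the value 1, is 0.5 m for a shift and pi/2 rad for a turn. A row lasts 1/12 s, in which the tool goes at most 41.7 mm and 7.16 degrees, less where a joint would pass 70% of its speed; a pose out of reach is approached as far as the arm can. A call with a number of a shift or a turn outside -1 to 1 is refused whole. A call with a gripper value outside its range is refused whole. OPENING is the opening, from -1 (shut) to 1 (fully open), set as the call begins (- or left out, the last holds). The fingers move at their own pace and stop on an object; the grip force is fixed at half the most. Time passes only in rows, so rows that repeat a pose let the fingers close, or fill a call up. It gives the time, the measured TCP pose, the force, the opening and the grip force at its end, in the units of the state.
- observe(): the state, without advancing time (a new reading comes with each control period).
- read_camera(name): name is "side" or "top" or "wrist"; returns (picture, depth): 400x640x3 uint8, red, green, blue; 400x640 float32, m along the optical axis (not along the pixel's ray), 0 where there is no reading.
- get_calibration(name): a dict with "fx", "fy", "cx", "cy" (pixels), "xyz" and "rotation" of the camera in the world. Camera axes: x right, y up, looking along -z (the intrinsics and any distortion apply to the point x, -y, -z); pixel columns grow to the right and rows downward; lengths in m; the calibration is good to about 2 mm. The wrist camera is an equidistant fisheye: a pixel r from the principal point sees the ray r / f radians off the axis. A picture is of the moment at which its call begins: read the wrist's pose just before it. get_calibration takes no time and is no camera call; for the wrist camera it gives the pose at the moment of the call.
- job_done(): hands the job in; it is judged then, once.
Trained networks look in the newest picture that a camera, given by its name, has taken for a name from the list of things; names that differ only in an ending like _2 or _b are one class to them, and where a whole thing is asked for, a point or a joint stands for the part that bears it (a point fixed in the world has none). Each returns a list of dicts, best first, with "conf" (0 to 1); they miss things now and then, are a little off and sometimes report something else, mostly with a low value. They report only what shows in the picture. A call takes as long as a camera call. They do not tell look-alikes from the thing itself.
- cut_out(thing, camera): "region" (400x640 bool, what is visible of it) and "box" ([left, top, width, height] in pixels, round what is visible of it).
The state is a dict: "time": time; "joint_pos": joint angles; "dq": joint speeds; "effort": joint torques, N m; "eef_pos": TCP position; "eef_rot": TCP orientation; "contact_force": force on the tool from outside, world axes, zero at the start; "torque": the same for the moment, N m; "gripper_width": finger opening in m; "finger_force": force on a finger pad.
Only numpy, scipy, OpenCV 4.12 (cv2) and the standard library are available. Lean on these libraries where they do the work, as an engineer would, in place of code of your own. Each camera call takes 0.05 s, during which the arm holds its last target. There are 200 camera calls.

## Task

Press the grey sample tray gently down into its dock until it is fully home, flush with the dock's top. Then start the run on the sloping key console: gently press the long bar key, then the round key, then the square key, one at a time, each all the way to its firm end stop, holding it firmly there for about half a second, then letting it come back up. Do not press the plus-shaped key, and leave everything else on the bench where it is.

Things in the scene. Friction and masses are not known exactly. Their poses are not given: they have to be found in the camera images.
- console: Key console: fixed white wedge, 300 mm wide (y), 160 mm deep (x). Its dark face slopes 20 degrees, low at -x (robot side); outward normal (-0.342, 0, 0.940) in its frame. Origin: centre of the underside; the face passes 75 mm above it (46 front, 104 back). Four keys at y = -105, -35, 35, 105 mm, order varies. Delicate: never press a key or the tray with more than 40 N.
- dock: The tray dock: a fixed white block 130 mm (x) x 180 mm (y) x 60 mm high with an open rectangular recess 74 x 114 mm in its top. Origin: centre of its underside.
- dock_rim (a point): Centre of the recess mouth, level with the dock's flat top (60 mm above the table). z up, yaw as the dock.
- tray: Grey sample tray: block 70 (x) x 110 (y) x 50 mm high, about 0.2 kg, dark dots on its top. Origin: centre of the underside. Stands upright in the dock's recess, 2 mm play all round, on a stiff sliding seat, top 14 mm above the rim. The seat yields at about 8 N (the tray's weight counts), stays where it is pushed and meets a hard stop when the tray is flush.
- tray_top (a point): Centre of the tray's top face. Flush means level with dock_rim.
- key_bar_top (a point): Centre of the top face of the white bar key (long narrow bar, 64 mm up the slope x 24 mm). The face lies parallel to the console's slope, 20 mm proud of the panel when released. Moves with the key; axes upright with the console's yaw, not tilted.
- key_round_top (a point): Centre of the top face of the white round key (round disc of 48 mm diameter). The face lies parallel to the console's slope, 20 mm proud of the panel when released. Moves with the key; axes upright with the console's yaw, not tilted.
- key_square_top (a point): Centre of the top face of the white square key (square, 46 x 46 mm). The face lies parallel to the console's slope, 20 mm proud of the panel when released. Moves with the key; axes upright with the console's yaw, not tilted.
- key_cross_top (a point): Centre of the top face of the white cross key (plus-shaped, 58 x 58 mm with arms 18 mm wide). The face lies parallel to the console's slope, 20 mm proud of the panel when released. Moves with the key; axes upright with the console's yaw, not tilted. This key must not be pressed.
- key_bar (a joint): How far the bar key is pressed, in m: 0 released, growing along the inward normal of the sloping face. The spring takes 0.8 N to start, up to 2.6 N at the end, and brings it back up. The hard end stop comes somewhere between 0.0055 and 0.0125 m, different for each key and each time and not to be seen; the key counts as fully down when it is pressed against the stop with at least 4 N.
- key_round (a joint): How far the round key is pressed, in m: 0 released, growing along the inward normal of the sloping face. The spring takes 0.8 N to start, up to 2.6 N at the end, and brings it back up. The hard end stop comes somewhere between 0.0055 and 0.0125 m, different for each key and each time and not to be seen; the key counts as fully down when it is pressed against the stop with at least 4 N.
- key_square (a joint): How far the square key is pressed, in m: 0 released, growing along the inward normal of the sloping face. The spring takes 0.8 N to start, up to 2.6 N at the end, and brings it back up. The hard end stop comes somewhere between 0.0055 and 0.0125 m, different for each key and each time and not to be seen; the key counts as fully down when it is pressed against the stop with at least 4 N.
- key_cross (a joint): How far the cross key is pressed, in m: 0 released, growing along the inward normal of the sloping face. The spring takes 0.8 N to start, up to 2.6 N at the end, and brings it back up. The hard end stop comes somewhere between 0.0055 and 0.0125 m, different for each key and each time and not to be seen; the key counts as fully down when it is pressed against the stop with at least 4 N.
- tab_bar (a joint): Steel tell-tale tab (22 x 10 mm) of the bar key, 57 mm up the slope from the key's centre; stands 14 mm proud of the panel at 0. The key carries it down after 2 mm of travel (so 0.0035 to 0.0105 m when fully pressed), and the tab stays down when the key comes back up.
- tab_round (a joint): Steel tell-tale tab (22 x 10 mm) of the round key, 57 mm up the slope from the key's centre; stands 14 mm proud of the panel at 0. The key carries it down after 2 mm of travel (so 0.0035 to 0.0105 m when fully pressed), and the tab stays down when the key comes back up.
- tab_square (a joint): Steel tell-tale tab (22 x 10 mm) of the square key, 57 mm up the slope from the key's centre; stands 14 mm proud of the panel at 0. The key carries it down after 2 mm of travel (so 0.0035 to 0.0105 m when fully pressed), and the tab stays down when the key comes back up.
- tab_cross (a joint): Steel tell-tale tab (22 x 10 mm) of the cross key, 57 mm up the slope from the key's centre; stands 14 mm proud of the panel at 0. The key carries it down after 2 mm of travel (so 0.0035 to 0.0105 m when fully pressed), and the tab stays down when the key comes back up.
- amber_bottle: Bystander, to be left alone: brown bottle 72 mm across, 170 mm tall. Origin: centre of its underside.
- clear_bottle: Bystander, to be left alone: clear bottle 68 mm across, 150 mm tall. Origin: centre of its underside.
- mouse: Bystander, to be left alone: grey computer mouse 100 x 58 x 30 mm. Origin: centre of its underside.
- vial_box: Bystander, to be left alone: cardboard box 60 x 100 x 42 mm. Origin: centre of its underside.
- wrench: Bystander, to be left alone: steel wrench 150 mm long, lying. Origin: middle of the handle's line, on its underside.
- jar: Bystander, to be left alone: glass jar 56 mm across, 55 mm tall. Origin: centre of its underside.
- beaker: Bystander, to be left alone: open glass beaker 80 mm across, 90 mm tall. Origin: centre of its underside.
Mind the look-alikes: they are no part of the job. Leave any yellow look-alike of the tray alone. What is shaped like the dock but red is not meant.

How it is judged:
By the outcome, as a careful person would: the job done as asked, in the order asked, and still so for the second after the job is handed in, with the robot touching nothing.
It also fails if it takes over 54 s, if anything falls off the work surface, if the arm or the gripper's body presses on something with over 40 N, if the wrist force passes 120 N, or if a joint passes its speed limit or range.

## Working session

There is one attempt and no reset: what is moved stays moved. The work goes in short steps, Python scripts to look and compute and a shell command to move; the robot and the scene stay as the last step left them, time stands still between calls to the robot, and variables do not carry over. Pictures are saved under pics/ and viewed, at most 10 in all, crops included, and the job is handed in when it is done.

```bash
mkdir -p pics; python3 - <<'E'
from plant import *
import cv2,numpy as np
print(observe())
for n in ("top","side"):
    p,d=read_camera(n); cv2.imwrite(f"pics/{n}0.png",p[:,:,::-1]); np.savez(f"{n}0.npz",p=p,d=d)
    print(n,get_calibration(n))
    for t in ["console","dock","tray","key_bar_top","key_round_top","key_square_top","key_cross_top","tab_bar"]:
        for r in cut_out(t,n)[:3]: print(t,r["conf"],r["box"],r["region"].sum())
E
```

```text
{'time': 0.0, 'joint_pos': array([-1.22064261e+00,  4.91560901e-01,  1.55947757e+00, -7.32730104e-06,
        1.09170880e+00, -1.05577683e-01]), 'dq': array([-0.00128771, -0.00043075, -0.00020302, -0.00079935,  0.00016161,
       -0.00058453]), 'effort': array([ 2.48950535e-03, -6.12642288e+01, -2.58184201e+01,  6.93940488e-02,
        4.81785228e-02, -7.82958637e-05]), 'eef_pos': array([ 0.27501593, -0.56095062,  0.21405124]), 'eef_rot': array([-3.05926804e+00, -7.09428820e-01,  2.31286769e-04]), 'contact_force': array([-0.05139019, -0.70717255, -0.66336172]), 'torque': array([-0.00804141, -0.02770382, -0.0364684 ]), 'finger_force': 0.0, 'gripper_width': 0.09514657598311224}
top {'fx': 499.07312712515517, 'fy': 499.07312712515517, 'cx': 307.8173998607316, 'cy': 196.56352953973337, 'xyz': array([0.18482455, 0.00469188, 1.70843498]), 'rotation': array([ 0.13862297, -0.12755078, -1.53928015])}
console 0.63 [208.4, 129.7, 97.4, 65.4] 3701
dock 0.66 [373.2, 274.7, 23.6, 14.9] 238
dock 0.61 [345.7, 161.0, 57.5, 44.2] 1372
tray 0.82 [312.0, 200.8, 24.9, 38.4] 686
tray 0.64 [356.5, 164.1, 3
[... 380 characters left out ...]
8, 153.5, 16.8, 15.9] 157
side {'fx': 455.5794582247573, 'fy': 455.5794582247573, 'cx': 322.4472019047285, 'cy': 198.39802572469972, 'xyz': array([-0.40836681, -0.72321357,  1.05447988]), 'rotation': array([ 0.81798262, -0.39336376, -0.82013967])}
console 0.88 [284.1, 154.1, 60.6, 61.7] 1941
console 0.28 [308.9, 176.3, 15.4, 14.6] 156
dock 0.75 [311.9, 273.4, 82.8, 79.8] 3751
dock 0.66 [346.9, 206.5, 68.8, 59.6] 1763
tray 0.91 [364.7, 211.4, 40.1, 33.3] 695
tray 0.79 [300.1, 220.0, 30.2, 34.1] 810
key_bar_top 0.6 [303.6, 177.5, 18.9, 12.2] 133
key_round_top 0.74 [197.2, 129.5, 18.7, 42.6] 643
key_round_top 0.46 [297.3, 166.8, 10.3, 12.6] 126
key_square_top 0.29 [382.9, 203.4, 32.5, 20.7] 461
```

```bash
python3 - <<'E'
import cv2
a=cv2.imread("pics/top0.png")[100:320,180:430]; cv2.imwrite("pics/topc.png",cv2.resize(a,None,fx=2.7,fy=2.7,interpolation=cv2.INTER_CUBIC)[:600])
E
```

```text
(no output)
```

View pics/topc.png

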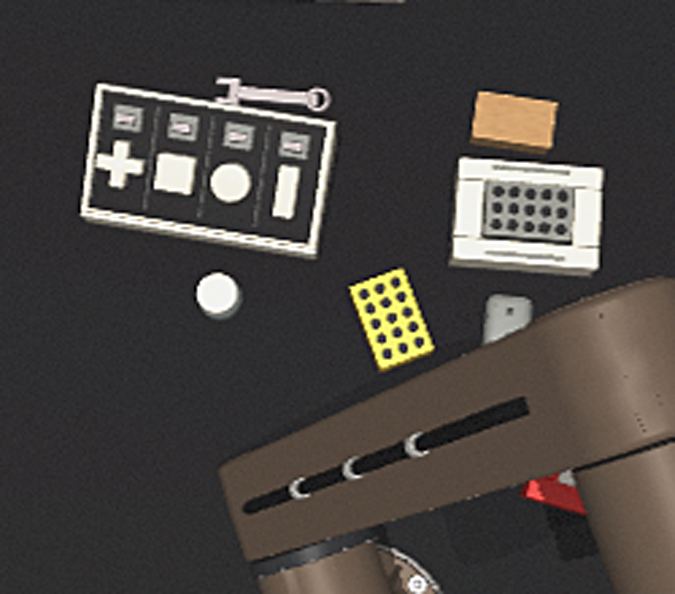

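View pics/side0.png

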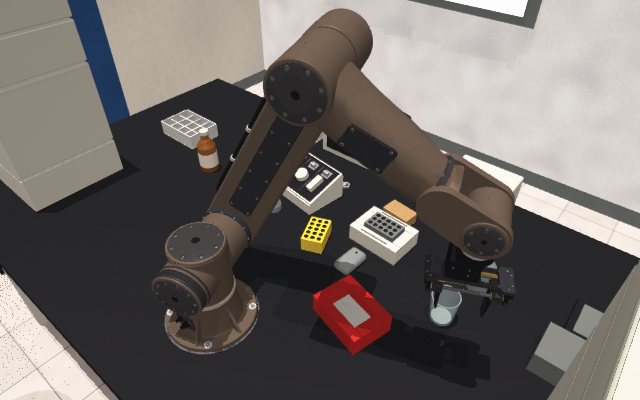

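Candidates in the top picture:
- **Tray:** the grey one in the white dock at (375,178). The yellow look-alike is at (325,219), and the red dock is at about (385,282).
- **Keys, left to right:** cross (224,161), square (244,164), round (265,168), bar (285,171).

I choose the grey tray in the white dock. This crop already serves as the close check. Next I'll measure the positions.

```bash
cat > h.py <<'E'
import numpy as np,cv2
from scipy.spatial.transform import Rotation as R
from plant import *
def cloud(d,c):
    v,u=np.mgrid[0:400,0:640]
    P=np.stack([(u-c['cx'])/c['fx']*d,-(v-c['cy'])/c['fy']*d,-d],-1)
    return P@R.from_rotvec(c['rotation']).as_matrix().T+c['xyz']
E
python3 - <<'E'
from h import *
z=np.load("top0.npz");p,d=z['p'].astype(int),z['d'];W=cloud(d,get_calibration("top"))
bright=(p.min(-1)>150)
def rep(n,box,cond):
    m=np.zeros((400,640),bool);l,t,w,h=box;m[t:t+h,l:l+w]=1;m&=cond&(d>0)
    q=W[m]; (cx,cy),s,a=cv2.minAreaRect(q[:,:2].astype(np.float32))
    print(n,m.sum(),"mean",q.mean(0).round(4),"med z",np.median(q[:,2]).round(4),"rect",np.round([cx,cy,*s,a],4))
rep("dock",(342,155,65,50),bright&(abs(W[...,2]-.06)<.012))
rep("tray",(355,162,40,32),(W[...,2]>.067))
rep("bar",(278,158,14,26),bright);rep("round",(256,158,19,20),bright);rep("square",(235,153,20,21),bright);rep("cross",(213,150,22,22),bright)
rep("console",(205,127,105,72),W[...,2]>.03)
for n,u,v in(("bar",285,171),("round",265,168),("square",244,164),("cross",224,161),("panel",275,170)):print(n,W[v,u].round(4),p[v,u])
print("table",W[240:250,230:250,2].mean(), W[60:70,300:320,2].mean())
# joints plane fit of panel+edges
print(np.array(W[130:200:6,275]).round(3))
E
```

```text
dock 1237 mean [ 0.5353 -0.2041  0.0595] med z 0.059 rect [ 0.5366 -0.2043  0.1795  0.13   86.6287]
tray 631 mean [ 0.536  -0.2043  0.0729] med z 0.0728 rect [ 0.5365 -0.2012  0.085   0.1236  6.9582]
bar 133 mean [0.549  0.0966 0.0871] med z 0.0874 rect [5.49600e-01 9.68000e-02 2.31000e-02 5.94000e-02 8.19453e+01]
round 156 mean [0.5583 0.1661 0.0876] med z 0.0876 rect [5.58600e-01 1.66500e-01 4.28000e-02 4.49000e-02 4.82713e+01]
square 182 mean [0.5682 0.235  0.0879] med z 0.0884 rect [5.68200e-01 2.34700e-01 4.55000e-02 4.19000e-02 8.00277e+01]
cross 182 mean [0.5816 0.3114 0.0847] med z 0.0865 rect [5.82900e-01 3.12100e-01 7.25000e-02 5.78000e-02 8.26085e+01]
console 4455 mean [0.5783 0.1973 0.0754] med z 0.08 rect [ 0.5818  0.1997  0.3013  0.1656 81.9693]
bar [0.5477 0.0985 0.0854] [242 241 230]
round [0.5557 0.1653 0.0873] [242 240 230]
square [0.5686 0.2366 0.0829] [242 241 230]
cross [0.5766 0.3037 0.085 ] [243 243 247]
panel [0.5538 0.1331 0.0697] [75 75 72]
table -0.001997256565239771 0.10631288226925033
[[ 0.717  0.145 -0.006]
 [ 0.691  0.143  0.006]
 [ 0.642  0.134  0.103]
 [ 0.624  0.134  0.092]
 [ 0.605  0.134  0.085]
 [ 0.586  0.134  0.08 ]
 [ 0.568  0.134  0.069]
 [ 0.549  0.134  0.061]
 [ 0.528  0.133  0.062]
 [ 0.51   0.133  0.048]
 [ 0.491  0.133  0.039]
 [ 0.477  0.135 -0.   ]]
```

```bash
python3 - <<'E'
from h import *
z=np.load("top0.npz");p,d=z['p'].astype(int),z['d'];W=cloud(d,get_calibration("top"))
m=np.zeros((400,640),bool);m[196:222,245:276]=1
q=W[m&(W[...,2]>.02)];print("obj",len(q),q[:,2].max(),np.median(q[:,2]),q.min(0),q.max(0),q.mean(0))
print(W[200:220:3,261].round(3))
Rt=R.from_rotvec(observe()['eef_rot']).as_matrix();print(Rt.round(3))
a=-np.deg2rad(7.9);Rz=R.from_euler('z',a).as_matrix()
# tool targets: y along +/-console y
for s in(1,-1):
    D=Rz@np.array([[s,0,0],[0,-s,0],[0,0,-1.]]).T
    K=R.from_matrix(Rz@R.from_euler('y',-20,degrees=True).as_matrix()@np.diag([s,-s,-1.])).as_matrix()
    print(s,"down rel twist/(pi/2)",R.from_matrix(Rt.T@D).as_rotvec()/(np.pi/2)," key from down",R.from_matrix(D.T@K).as_rotvec()/(np.pi/2)); print(K.round(3))
t=np.array([.5365,-.204,.10]);print("offset to tray +27mm",Rt.T@(t-observe()['eef_pos'])/.5)
E
```

```text
obj 212 1.708434984340296 0.05222142604450508 [0.18482455 0.00469188 0.02005937] [0.45013172 0.20610677 1.70843498] [0.42159931 0.17820325 0.05667427]
[[ 0.462  0.183 -0.002]
 [ 0.443  0.177  0.051]
 [ 0.433  0.177  0.05 ]
 [ 0.422  0.176  0.058]
 [ 0.412  0.176  0.053]
 [ 0.402  0.175  0.054]
 [ 0.398  0.18   0.004]]
[[ 0.898  0.44   0.   ]
 [ 0.44  -0.898 -0.   ]
 [-0.     0.    -1.   ]]
1 down rel twist/(pi/2) [ 1.02079731e-04 -5.20135028e-06  3.77964406e-01]  key from down [-9.01122205e-19  2.22222222e-01  2.20959567e-17]
[[ 0.931 -0.137  0.339]
 [-0.129 -0.991 -0.047]
 [ 0.342  0.    -0.94 ]]
-1 down rel twist/(pi/2) [ 6.82797985e-06  1.34003347e-04 -1.62203559e+00]  key from down [ 9.01122205e-19 -2.22222222e-01  2.20959567e-17]
[[-0.931  0.137  0.339]
 [ 0.129  0.991 -0.047]
 [-0.342  0.    -0.94 ]]
offset to tray +27mm [ 0.78384855 -0.41141105  0.2292601 ]
```

```bash
python3 -m pendant '[{"offset":[0.075,-0.04,0],"twist":[0,0,0.05]},{"offset":[0.15,-0.08,0],"twist":[0,0,0.1]},{"offset":[0.22,-0.12,0],"twist":[0,0,0.15]},{"offset":[0.295,-0.155,0],"twist":[0,0,0.2]},{"offset":[0.37,-0.195,0],"twist":[0,0,0.25]},{"offset":[0.44,-0.23,0],"twist":[0,0,0.3]},{"offset":[0.515,-0.27,0],"twist":[0,0,0.34]},{"offset":[0.585,-0.31,0],"twist":[0,0,0.378]},{"offset":[0.66,-0.345,0],"twist":[0,0,0.378]},{"offset":[0.73,-0.385,0],"twist":[0,0,0.378]}]' -1
cat > s.py <<'E'
import sys
from h import *
def rel(t):
    o=observe();M=R.from_rotvec(o['eef_rot']).as_matrix()
    print("t",o['time'],"pos",o['eef_pos'].round(4),"F",o['contact_force'].round(2),"w",o['gripper_width'],"zaxis",M[:,2].round(3),"yaw",np.rad2deg(np.arctan2(M[1,0],M[0,0])).round(2))
    print("offset",(M.T@(np.array(t)-o['eef_pos'])/.5).round(4))
rel([float(x) for x in sys.argv[1:4]])
E
python3 s.py .5365 -.204 .10
```

```text
time: 1.73
eef_pos: [0.5193, -0.2259, 0.2149]
eef_rot: [3.134, -0.217, 0.001]
contact_force: [0.7, -0.2, -0.0]
gripper_width: 0.0336
finger_force: 0.0
t 1.7333 pos [ 0.5193 -0.2259  0.2149] F [ 0.71 -0.18 -0.05] w 0.03356405991485448 zaxis [ 0.001 -0.    -1.   ] yaw -7.93
offset [ 0.0278 -0.0483  0.2297]
```

```bash
python3 -m pendant '[{"offset":[0.015,-0.025,0.05],"twist":[0,0,0]},{"offset":[0.028,-0.048,0.1],"twist":[0,0,0]},{"offset":[0.028,-0.048,0.15],"twist":[0,0,0]},{"offset":[0.028,-0.048,0.2],"twist":[0,0,0]},{"offset":[0.028,-0.048,0.22],"twist":[0,0,0]},{"offset":[0.028,-0.048,0.23],"twist":[0,0,0]},{"offset":[0.028,-0.048,0.24],"twist":[0,0,0]},{"offset":[0.028,-0.048,0.25],"twist":[0,0,0]},{"offset":[0.028,-0.048,0.255],"twist":[0,0,0]},{"offset":[0.028,-0.048,0.255],"twist":[0,0,0]}]'
python3 s.py .5365 -.204 .074
python3 - <<'E'
from h import *
p,d=read_camera("side");cv2.imwrite("pics/s1.png",cv2.resize(p[130:290,240:460,::-1],None,fx=3,fy=3,interpolation=cv2.INTER_CUBIC));np.savez("side1.npz",p=p,d=d)
W=cloud(d,get_calibration("side"));p=p.astype(int)
def rep(n,m):
    q=W[m&(d>0)];print(n,len(q),q.mean(0).round(4),"medz",np.median(q[:,2]).round(4))
m=(abs(W[...,0]-.5365)<.03)&(abs(W[...,1]+.204)<.05)&(W[...,2]>.055)&(W[...,2]<.085);rep("tray",m)
b=p.min(-1)>150
for n,x,y in(("bar",.549,.0966),("round",.5583,.1661),("square",.5682,.235)):
    rep(n,b&(np.hypot(W[...,0]-x,W[...,1]-y)<.036)&(W[...,2]>.06))
    for r in cut_out(f"key_{n}_top","side")[:2]:print(r['conf'],r['box']);rep("  cut",r['region'])
E
```

```text
time: 2.57
eef_pos: [0.5354, -0.2061, 0.0874]
eef_rot: [3.134, -0.217, 0.001]
contact_force: [1.3, 0.2, -0.4]
gripper_width: 0.0005
finger_force: 0.0
t 2.5667 pos [ 0.5354 -0.2061  0.0874] F [ 1.27  0.18 -0.42] w 0.0004847045368220445 zaxis [ 0.001 -0.    -1.   ] yaw -7.92
offset [ 0.0016 -0.0044  0.0268]
tray 373 [ 0.5329 -0.2055  0.0748] medz 0.0751
bar 94 [0.549  0.0957 0.0901] medz 0.0903
0.53 [304.2, 172.5, 18.6, 16.9]
  cut 179 [0.5505 0.0921 0.0841] medz 0.0842
round 99 [0.5593 0.1646 0.0904] medz 0.0908
square 112 [0.5688 0.2331 0.0902] medz 0.0899
0.58 [281.6, 159.0, 16.9, 14.4]
  cut 136 [0.5653 0.2268 0.0871] medz 0.0878
```

View pics/s1.png

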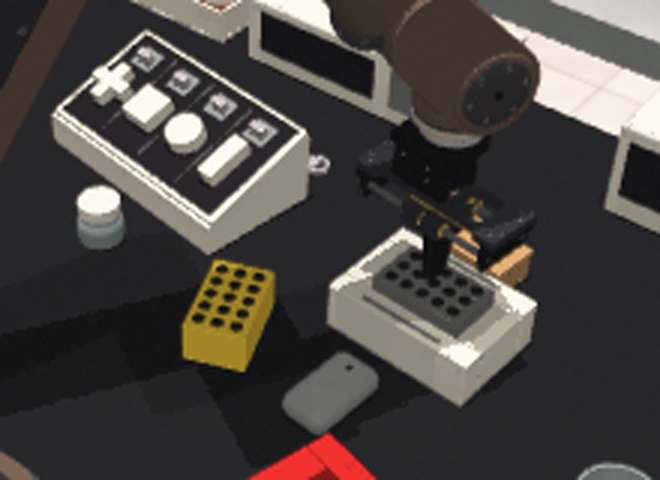

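The fingers stand over the middle of the grey tray (crop 430,270). Side and top measurements agree within about 2 mm. I'll press gently.

```bash
python3 -m pendant '[{"offset":[0.001,-0.002,0.008],"twist":[0,0,0]},{"offset":[0.002,-0.003,0.014],"twist":[0,0,0]},{"offset":[0.002,-0.003,0.018],"twist":[0,0,0]},{"offset":[0.002,-0.003,0.021],"twist":[0,0,0]},{"offset":[0.002,-0.003,0.024],"twist":[0,0,0]},{"offset":[0.002,-0.003,0.027],"twist":[0,0,0]},{"offset":[0.002,-0.003,0.030],"twist":[0,0,0]},{"offset":[0.002,-0.003,0.033],"twist":[0,0,0]},{"offset":[0.002,-0.003,0.036],"twist":[0,0,0]},{"offset":[0.002,-0.003,0.038],"twist":[0,0,0]}]'
```

```text
time: 3.6
eef_pos: [0.5365, -0.2045, 0.0685]
eef_rot: [3.134, -0.217, 0.001]
contact_force: [-1.5, 0.7, 5.7]
gripper_width: 0.0005
finger_force: 3.0
```

```bash
python3 -m pendant '[{"offset":[0,0,0.001],"twist":[0,0,0]},{"offset":[0,0,0.002],"twist":[0,0,0]},{"offset":[0,0,0.0035],"twist":[0,0,0]},{"offset":[0,0,0.005],"twist":[0,0,0]},{"offset":[0,0,0.0065],"twist":[0,0,0]},{"offset":[0,0,0.008],"twist":[0,0,0]},{"offset":[0,0,0.0095],"twist":[0,0,0]},{"offset":[0,0,0.0105],"twist":[0,0,0]},{"offset":[0,0,0.0115],"twist":[0,0,0]},{"offset":[0,0,0.012],"twist":[0,0,0]}]'
```

```text
time: 4.43
eef_pos: [0.5366, -0.2045, 0.0625]
eef_rot: [3.134, -0.216, 0.001]
contact_force: [-2.3, 0.6, 6.4]
gripper_width: 0.0004
finger_force: 2.9
```

Still sliding at about 6 N, so I'll continue in finer steps.

```bash
python3 -m pendant '[{"offset":[0,0,0.0005],"twist":[0,0,0]},{"offset":[0,0,0.001],"twist":[0,0,0]},{"offset":[0,0,0.0015],"twist":[0,0,0]},{"offset":[0,0,0.002],"twist":[0,0,0]},{"offset":[0,0,0.0025],"twist":[0,0,0]},{"offset":[0,0,0.003],"twist":[0,0,0]},{"offset":[0,0,0.0035],"twist":[0,0,0]},{"offset":[0,0,0.004],"twist":[0,0,0]},{"offset":[0,0,0.004],"twist":[0,0,0]},{"offset":[0,0,0.004],"twist":[0,0,0]}]'
```

```text
time: 5.27
eef_pos: [0.5365, -0.2045, 0.0605]
eef_rot: [3.134, -0.217, 0.0]
contact_force: [-2.1, 1.0, 4.9]
gripper_width: 0.0003
finger_force: 2.6
```

```bash
python3 -m pendant '[{"offset":[0,0,0.0003],"twist":[0,0,0]},{"offset":[0,0,0.0006],"twist":[0,0,0]},{"offset":[0,0,0.0008],"twist":[0,0,0]},{"offset":[0,0,0.001],"twist":[0,0,0]},{"offset":[0,0,0.0012],"twist":[0,0,0]},{"offset":[0,0,0.0014],"twist":[0,0,0]},{"offset":[0,0,0.0016],"twist":[0,0,0]},{"offset":[0,0,0.0018],"twist":[0,0,0]},{"offset":[0,0,0.002],"twist":[0,0,0]},{"offset":[0,0,0.002],"twist":[0,0,0]}]'
```

```text
time: 6.1
eef_pos: [0.5366, -0.2045, 0.0602]
eef_rot: [3.134, -0.217, 0.001]
contact_force: [-3.4, 1.7, 12.5]
gripper_width: 0.0005
finger_force: 6.9
```

```bash
python3 -m pendant '[{"offset":[0,0,0.0003],"twist":[0,0,0]},{"offset":[0,0,0.0006],"twist":[0,0,0]},{"offset":[0,0,0.0008],"twist":[0,0,0]},{"offset":[0,0,0.001],"twist":[0,0,0]},{"offset":[0,0,0.001],"twist":[0,0,0]},{"offset":[0,0,0.001],"twist":[0,0,0]},{"offset":[0,0,0.001],"twist":[0,0,0]},{"offset":[0,0,0.001],"twist":[0,0,0]},{"offset":[0,0,0.001],"twist":[0,0,0]},{"offset":[0,0,0.001],"twist":[0,0,0]}]'
```

```text
time: 6.93
eef_pos: [0.5366, -0.2045, 0.0601]
eef_rot: [3.134, -0.216, 0.002]
contact_force: [-4.7, 2.4, 18.8]
gripper_width: 0.0006
finger_force: 9.5
```

The tray met its hard stop at z = 0.060. The next move lifts off and carries over to the bar key, tilting to the slope on the way.

```bash
python3 -m pendant '[{"offset":[0,0,-0.08],"twist":[0,0,0]},{"offset":[0,0,-0.16],"twist":[0,0,0]},{"offset":[-0.005,-0.07,-0.2],"twist":[0,0,0]},{"offset":[-0.015,-0.15,-0.2],"twist":[0,0.04,0]},{"offset":[-0.025,-0.23,-0.2],"twist":[0,0.09,0]},{"offset":[-0.035,-0.31,-0.2],"twist":[0,0.14,0]},{"offset":[-0.045,-0.39,-0.2],"twist":[0,0.19,0]},{"offset":[-0.055,-0.47,-0.2],"twist":[0,0.222,0]},{"offset":[-0.065,-0.54,-0.2],"twist":[0,0.222,0]},{"offset":[-0.068,-0.599,-0.17],"twist":[0,0.222,0]}]'
python3 s.py .544 .0967 .103
python3 - <<'E'
from h import *
p,d=read_camera("top");W=cloud(d,get_calibration("top"))
m=(abs(W[...,0]-.5365)<.028)&(abs(W[...,1]+.204)<.045);q=W[m&(d>0)]
A=np.c_[q[:,:2]-[.5365,-.204],np.ones(len(q))];print("tray plane",np.linalg.lstsq(A,q[:,2],rcond=None)[0].round(4),len(q))
p,d=read_camera("wrist");cv2.imwrite("pics/w1.png",p[:,:,::-1])
E
```

```text
time: 7.77
eef_pos: [0.544, 0.0994, 0.1457]
eef_rot: [3.063, -0.21, 0.547]
contact_force: [0.9, -0.2, 0.6]
gripper_width: 0.0005
finger_force: 0.0
t 7.7667 pos [0.544  0.0994 0.1457] F [ 0.91 -0.21  0.64] w 0.0005041020078318777 zaxis [ 0.343 -0.046 -0.938] yaw -7.86
offset [-0.0289  0.0054  0.0805]
tray plane [-0.0133  0.      0.0586] 436
```

View pics/w1.png

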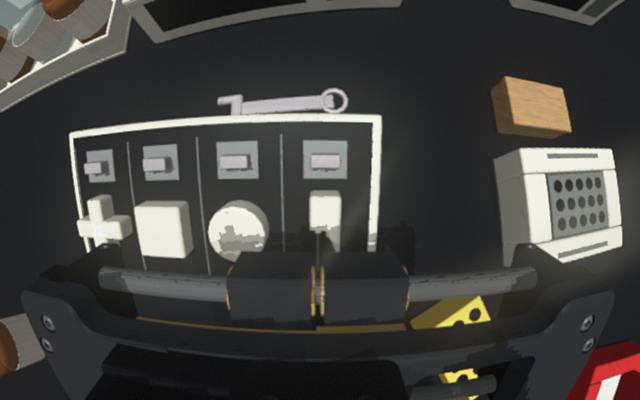

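The tray top reads 0.0586 against 0.059 for the rim, so it is flush. The wrist picture shows the keys, left to right, as cross (105,225), square (163,230), round (238,232) and bar (325,210), with the fingers at (318,290). I'll check the lateral alignment from the wrist picture.

```bash
python3 - <<'E'
from h import *
c=get_calibration("wrist");print({k:np.round(v,4) for k,v in c.items()})
p=cv2.imread("pics/w1.png").astype(int);M=R.from_rotvec(c['rotation']).as_matrix()
def ray(u,v):
    x,y=u-c['cx'],-(v-c['cy']);r=np.hypot(x,y);t=r/c['fx'];return M@np.array([np.sin(t)*x/r,np.sin(t)*y/r,-np.cos(t)])
n=np.array([-.339,.047,.94]);q0=np.array([.559,.165,.089]);cy=np.array([.137,.9905,0])
for nm,u,v in(("bar L",311,210),("bar R",341,210),("round L",208,232),("round R",269,228),("sq L",136,233),("sq R",190,233)):
    w=ray(u,v);P=c['xyz']+w*((q0-c['xyz'])@n)/(w@n);print(nm,P.round(4),"along cy from round",((P-q0)@cy).round(4))
E
```

```text
{'fx': np.float64(309.7069), 'fy': np.float64(309.7069), 'cx': np.float64(317.3459), 'cy': np.float64(204.3998), 'xyz': array([0.5557, 0.1003, 0.3283]), 'rotation': array([ 0.0607, -0.0694, -1.7029])}
bar L [0.5709 0.1031 0.0964] along cy from round -0.0597
bar R [0.5679 0.0807 0.0964] along cy from round -0.0822
round L [0.5646 0.1876 0.0899] along cy from round 0.0232
round R [0.5618 0.1371 0.0914] along cy from round -0.0273
sq L [0.5713 0.2582 0.0888] along cy from round 0.094
sq R [0.5656 0.2039 0.0894] along cy from round 0.0394
```

```bash
python3 -m pendant '[{"offset":[-0.01,0.003,0.02],"twist":[0,0,0]},{"offset":[-0.02,0.007,0.05],"twist":[0,0,0]},{"offset":[-0.028,0.007,0.075],"twist":[0,0,0]},{"offset":[-0.028,0.007,0.085],"twist":[0,0,0]},{"offset":[-0.028,0.007,0.09],"twist":[0,0,0]},{"offset":[-0.028,0.007,0.093],"twist":[0,0,0]},{"offset":[-0.028,0.007,0.096],"twist":[0,0,0]},{"offset":[-0.028,0.007,0.098],"twist":[0,0,0]},{"offset":[-0.028,0.007,0.098],"twist":[0,0,0]},{"offset":[-0.028,0.007,0.098],"twist":[0,0,0]}]'
python3 s.py .549 .0955 .089
```

```text
time: 8.7
eef_pos: [0.5472, 0.0928, 0.0931]
eef_rot: [3.063, -0.212, 0.54]
contact_force: [-0.0, 0.1, -0.4]
gripper_width: 0.0003
finger_force: 0.0
t 8.7 pos [0.5472 0.0928 0.0931] F [-0.04  0.07 -0.42] w 0.0002773871737438708 zaxis [ 0.339 -0.047 -0.94 ] yaw -7.91
offset [-0.0002 -0.0058  0.0088]
```

```bash
python3 -m pendant '[{"offset":[0,-0.004,0.002],"twist":[0,0,0]},{"offset":[0,-0.004,0.004],"twist":[0,0,0]},{"offset":[0,-0.004,0.006],"twist":[0,0,0]},{"offset":[0,-0.004,0.008],"twist":[0,0,0]},{"offset":[0,-0.004,0.010],"twist":[0,0,0]},{"offset":[0,-0.004,0.012],"twist":[0,0,0]},{"offset":[0,-0.004,0.014],"twist":[0,0,0]},{"offset":[0,-0.004,0.016],"twist":[0,0,0]},{"offset":[0,-0.004,0.018],"twist":[0,0,0]},{"offset":[0,-0.004,0.018],"twist":[0,0,0]}]'
python3 s.py .549 .0955 .089
```

```text
time: 9.53
eef_pos: [0.5505, 0.0944, 0.0842]
eef_rot: [3.063, -0.212, 0.54]
contact_force: [0.6, -0.8, 1.4]
gripper_width: 0.0004
finger_force: 0.6
t 9.5333 pos [0.5505 0.0944 0.0842] F [ 0.61 -0.82  1.36] w 0.0004146929576540935 zaxis [ 0.338 -0.047 -0.94 ] yaw -7.9
offset [ 0.0002 -0.0017 -0.0102]
```

```bash
python3 -m pendant '[{"offset":[0,0,0.001],"twist":[0,0,0]},{"offset":[0,0,0.002],"twist":[0,0,0]},{"offset":[0,0,0.003],"twist":[0,0,0]},{"offset":[0,0,0.003],"twist":[0,0,0]},{"offset":[0,0,0.003],"twist":[0,0,0]},{"offset":[0,0,0.003],"twist":[0,0,0]},{"offset":[0,0,0.003],"twist":[0,0,0]},{"offset":[0,0,0.003],"twist":[0,0,0]},{"offset":[0,0,0.003],"twist":[0,0,0]},{"offset":[0,0,0.003],"twist":[0,0,0]}]'
```

```text
time: 10.37
eef_pos: [0.5509, 0.0943, 0.0829]
eef_rot: [3.063, -0.212, 0.54]
contact_force: [-0.2, 0.6, 1.7]
gripper_width: 0.0003
finger_force: 0.6
```

```bash
python3 -m pendant '[{"offset":[0,0,0.001],"twist":[0,0,0]},{"offset":[0,0,0.002],"twist":[0,0,0]},{"offset":[0,0,0.003],"twist":[0,0,0]},{"offset":[0,0,0.003],"twist":[0,0,0]},{"offset":[0,0,0.003],"twist":[0,0,0]},{"offset":[0,0,0.003],"twist":[0,0,0]},{"offset":[0,0,0.003],"twist":[0,0,0]},{"offset":[0,0,0.003],"twist":[0,0,0]},{"offset":[0,0,0.003],"twist":[0,0,0]},{"offset":[0,0,0.003],"twist":[0,0,0]}]'
```

```text
time: 11.2
eef_pos: [0.5514, 0.0943, 0.0815]
eef_rot: [3.063, -0.212, 0.54]
contact_force: [-0.3, 0.6, 1.0]
gripper_width: 0.0005
finger_force: 0.7
```

```bash
python3 -m pendant '[{"offset":[0,0,0.001],"twist":[0,0,0]},{"offset":[0,0,0.002],"twist":[0,0,0]},{"offset":[0,0,0.003],"twist":[0,0,0]},{"offset":[0,0,0.003],"twist":[0,0,0]},{"offset":[0,0,0.003],"twist":[0,0,0]},{"offset":[0,0,0.003],"twist":[0,0,0]},{"offset":[0,0,0.003],"twist":[0,0,0]},{"offset":[0,0,0.003],"twist":[0,0,0]},{"offset":[0,0,0.003],"twist":[0,0,0]},{"offset":[0,0,0.003],"twist":[0,0,0]}]'
```

```text
time: 12.03
eef_pos: [0.5519, 0.0942, 0.0801]
eef_rot: [3.063, -0.212, 0.54]
contact_force: [-0.1, 1.5, 1.6]
gripper_width: 0.0003
finger_force: 0.8
```

```bash
python3 -m pendant '[{"offset":[0,0,0.001],"twist":[0,0,0]},{"offset":[0,0,0.002],"twist":[0,0,0]},{"offset":[0,0,0.003],"twist":[0,0,0]},{"offset":[0,0,0.003],"twist":[0,0,0]},{"offset":[0,0,0.003],"twist":[0,0,0]},{"offset":[0,0,0.003],"twist":[0,0,0]},{"offset":[0,0,0.003],"twist":[0,0,0]},{"offset":[0,0,0.003],"twist":[0,0,0]},{"offset":[0,0,0.003],"twist":[0,0,0]},{"offset":[0,0,0.003],"twist":[0,0,0]}]'
```

```text
time: 12.87
eef_pos: [0.5523, 0.0942, 0.0793]
eef_rot: [3.063, -0.211, 0.54]
contact_force: [-5.3, 0.7, 12.2]
gripper_width: 0.0004
finger_force: 6.7
```

The bar key is firmly at its stop at 13 N, and was held there about 0.5 s. Now release it and move over the round key.

```bash
python3 -m pendant '[{"offset":[0,0,0],"twist":[0,0,0]},{"offset":[0,0,0],"twist":[0,0,0]},{"offset":[0,0,-0.03],"twist":[0,0,0]},{"offset":[0,0,-0.07],"twist":[0,0,0]},{"offset":[0,-0.05,-0.07],"twist":[0,0,0]},{"offset":[0,-0.1,-0.07],"twist":[0,0,0]},{"offset":[0,-0.14,-0.06],"twist":[0,0,0]},{"offset":[0,-0.14,-0.04],"twist":[0,0,0]},{"offset":[0,-0.14,-0.029],"twist":[0,0,0]},{"offset":[0,-0.14,-0.029],"twist":[0,0,0]}]'
python3 s.py .5585 .164 .089
python3 - <<'E'
from h import *
p,d=read_camera("wrist");cv2.imwrite("pics/w2.png",p[90:330,60:460,::-1])
E
```

```text
time: 13.7
eef_pos: [0.5566, 0.1635, 0.0907]
eef_rot: [3.063, -0.211, 0.535]
contact_force: [-0.8, -0.3, -0.1]
gripper_width: 0.0005
finger_force: 0.0
t 13.7 pos [0.5566 0.1635 0.0907] F [-0.81 -0.25 -0.07] w 0.0005258173137337361 zaxis [ 0.336 -0.048 -0.941] yaw -7.88
offset [ 0.0023 -0.0015  0.0044]
```

View pics/w2.png

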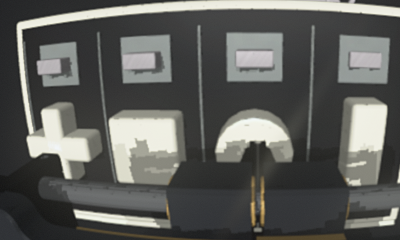

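The fingers are centred on the round key (crop 255,170).

```bash
python3 -m pendant '[{"offset":[0.002,-0.001,0.002],"twist":[0,0,0]},{"offset":[0.002,-0.001,0.004],"twist":[0,0,0]},{"offset":[0.002,-0.001,0.006],"twist":[0,0,0]},{"offset":[0.002,-0.001,0.008],"twist":[0,0,0]},{"offset":[0.002,-0.001,0.010],"twist":[0,0,0]},{"offset":[0.002,-0.001,0.012],"twist":[0,0,0]},{"offset":[0.002,-0.001,0.013],"twist":[0,0,0]},{"offset":[0.002,-0.001,0.013],"twist":[0,0,0]},{"offset":[0.002,-0.001,0.013],"twist":[0,0,0]},{"offset":[0.002,-0.001,0.013],"twist":[0,0,0]}]'
```

```text
time: 14.58
eef_pos: [0.5604, 0.1643, 0.0866]
eef_rot: [3.063, -0.212, 0.54]
contact_force: [-0.3, -0.8, 1.2]
gripper_width: 0.0002
finger_force: 0.5
```

```bash
python3 -m pendant '[{"offset":[0,0,0.001],"twist":[0,0,0]},{"offset":[0,0,0.002],"twist":[0,0,0]},{"offset":[0,0,0.003],"twist":[0,0,0]},{"offset":[0,0,0.003],"twist":[0,0,0]},{"offset":[0,0,0.003],"twist":[0,0,0]},{"offset":[0,0,0.003],"twist":[0,0,0]},{"offset":[0,0,0.003],"twist":[0,0,0]},{"offset":[0,0,0.003],"twist":[0,0,0]},{"offset":[0,0,0.003],"twist":[0,0,0]},{"offset":[0,0,0.003],"twist":[0,0,0]}]'
```

```text
time: 15.42
eef_pos: [0.5609, 0.1642, 0.0851]
eef_rot: [3.063, -0.212, 0.54]
contact_force: [-0.0, 0.9, 1.7]
gripper_width: 0.0004
finger_force: 0.5
```

```bash
python3 -m pendant '[{"offset":[0,0,0.001],"twist":[0,0,0]},{"offset":[0,0,0.002],"twist":[0,0,0]},{"offset":[0,0,0.003],"twist":[0,0,0]},{"offset":[0,0,0.003],"twist":[0,0,0]},{"offset":[0,0,0.003],"twist":[0,0,0]},{"offset":[0,0,0.003],"twist":[0,0,0]},{"offset":[0,0,0.003],"twist":[0,0,0]},{"offset":[0,0,0.003],"twist":[0,0,0]},{"offset":[0,0,0.003],"twist":[0,0,0]},{"offset":[0,0,0.003],"twist":[0,0,0]}]'
```

```text
time: 16.25
eef_pos: [0.5614, 0.1641, 0.0837]
eef_rot: [3.063, -0.212, 0.54]
contact_force: [0.6, 0.8, 1.2]
gripper_width: 0.0004
finger_force: 0.6
```

```bash
python3 -m pendant '[{"offset":[0,0,0.001],"twist":[0,0,0]},{"offset":[0,0,0.002],"twist":[0,0,0]},{"offset":[0,0,0.003],"twist":[0,0,0]},{"offset":[0,0,0.003],"twist":[0,0,0]},{"offset":[0,0,0.003],"twist":[0,0,0]},{"offset":[0,0,0.003],"twist":[0,0,0]},{"offset":[0,0,0.003],"twist":[0,0,0]},{"offset":[0,0,0.003],"twist":[0,0,0]},{"offset":[0,0,0.003],"twist":[0,0,0]},{"offset":[0,0,0.003],"twist":[0,0,0]}]'
```

```text
time: 17.08
eef_pos: [0.5619, 0.164, 0.0823]
eef_rot: [3.063, -0.212, 0.54]
contact_force: [-0.2, 0.9, 1.0]
gripper_width: 0.0006
finger_force: 0.7
```

```bash
python3 -m pendant '[{"offset":[0,0,0.001],"twist":[0,0,0]},{"offset":[0,0,0.002],"twist":[0,0,0]},{"offset":[0,0,0.003],"twist":[0,0,0]},{"offset":[0,0,0.003],"twist":[0,0,0]},{"offset":[0,0,0.003],"twist":[0,0,0]},{"offset":[0,0,0.003],"twist":[0,0,0]},{"offset":[0,0,0.003],"twist":[0,0,0]},{"offset":[0,0,0.003],"twist":[0,0,0]},{"offset":[0,0,0.003],"twist":[0,0,0]},{"offset":[0,0,0.003],"twist":[0,0,0]}]'
```

```text
time: 17.92
eef_pos: [0.5624, 0.164, 0.0809]
eef_rot: [3.063, -0.212, 0.54]
contact_force: [0.2, 1.4, 0.8]
gripper_width: 0.0003
finger_force: 0.8
```

```bash
python3 -m pendant '[{"offset":[0,0,0.001],"twist":[0,0,0]},{"offset":[0,0,0.002],"twist":[0,0,0]},{"offset":[0,0,0.003],"twist":[0,0,0]},{"offset":[0,0,0.003],"twist":[0,0,0]},{"offset":[0,0,0.003],"twist":[0,0,0]},{"offset":[0,0,0.003],"twist":[0,0,0]},{"offset":[0,0,0.003],"twist":[0,0,0]},{"offset":[0,0,0.003],"twist":[0,0,0]},{"offset":[0,0,0.003],"twist":[0,0,0]},{"offset":[0,0,0.003],"twist":[0,0,0]}]'
```

```text
time: 18.75
eef_pos: [0.5626, 0.1639, 0.0805]
eef_rot: [3.063, -0.212, 0.541]
contact_force: [-9.8, 0.7, 18.2]
gripper_width: 0.0007
finger_force: 9.9
```

Round key at its stop, 20 N, held. Release it and go to the square key.

```bash
python3 -m pendant '[{"offset":[0,0,0],"twist":[0,0,0]},{"offset":[0,0,-0.015],"twist":[0,0,0]},{"offset":[0,0,-0.05],"twist":[0,0,0]},{"offset":[0,0,-0.07],"twist":[0,0,0]},{"offset":[0,-0.05,-0.07],"twist":[0,0,0]},{"offset":[0,-0.1,-0.07],"twist":[0,0,0]},{"offset":[0,-0.138,-0.06],"twist":[0,0,0]},{"offset":[0,-0.138,-0.04],"twist":[0,0,0]},{"offset":[0,-0.138,-0.03],"twist":[0,0,0]},{"offset":[0,-0.138,-0.03],"twist":[0,0,0]}]'
python3 s.py .568 .233 .089
python3 - <<'E'
from h import *
p,d=read_camera("wrist");cv2.imwrite("pics/w3.png",p[90:330,60:460,::-1])
E
```

```text
time: 19.58
eef_pos: [0.5668, 0.2322, 0.0921]
eef_rot: [3.063, -0.212, 0.536]
contact_force: [0.4, 0.2, -0.8]
gripper_width: 0.0003
finger_force: 0.0
t 19.5833 pos [0.5668 0.2322 0.0921] F [ 0.43  0.15 -0.82] w 0.0003034115110347379 zaxis [ 0.336 -0.048 -0.941] yaw -7.89
offset [-0.0001 -0.002   0.0067]
```

View pics/w3.png

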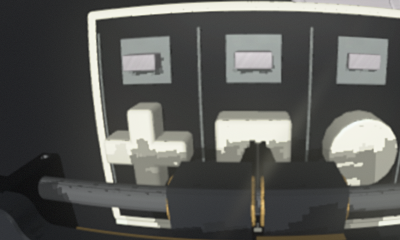

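The fingers are centred on the square key (crop 255,140), and the cross key (145,140) is clear of them. Press.

```bash
python3 -m pendant '[{"offset":[0,-0.001,0.002],"twist":[0,0,0]},{"offset":[0,-0.001,0.004],"twist":[0,0,0]},{"offset":[0,-0.001,0.006],"twist":[0,0,0]},{"offset":[0,-0.001,0.008],"twist":[0,0,0]},{"offset":[0,-0.001,0.010],"twist":[0,0,0]},{"offset":[0,-0.001,0.012],"twist":[0,0,0]},{"offset":[0,-0.001,0.014],"twist":[0,0,0]},{"offset":[0,-0.001,0.015],"twist":[0,0,0]},{"offset":[0,-0.001,0.015],"twist":[0,0,0]},{"offset":[0,-0.001,0.015],"twist":[0,0,0]}]'
```

```text
time: 20.47
eef_pos: [0.57, 0.2331, 0.0865]
eef_rot: [3.063, -0.212, 0.54]
contact_force: [0.4, -0.7, 0.7]
gripper_width: 0.0002
finger_force: 0.5
```

```bash
python3 -m pendant '[{"offset":[0,0,0.001],"twist":[0,0,0]},{"offset":[0,0,0.002],"twist":[0,0,0]},{"offset":[0,0,0.003],"twist":[0,0,0]},{"offset":[0,0,0.003],"twist":[0,0,0]},{"offset":[0,0,0.003],"twist":[0,0,0]},{"offset":[0,0,0.003],"twist":[0,0,0]},{"offset":[0,0,0.003],"twist":[0,0,0]},{"offset":[0,0,0.003],"twist":[0,0,0]},{"offset":[0,0,0.003],"twist":[0,0,0]},{"offset":[0,0,0.003],"twist":[0,0,0]}]'
```

```text
time: 21.3
eef_pos: [0.5704, 0.233, 0.0851]
eef_rot: [3.063, -0.212, 0.54]
contact_force: [0.9, 0.4, 0.8]
gripper_width: 0.0002
finger_force: 0.5
```

```bash
python3 -m pendant '[{"offset":[0,0,0.001],"twist":[0,0,0]},{"offset":[0,0,0.002],"twist":[0,0,0]},{"offset":[0,0,0.003],"twist":[0,0,0]},{"offset":[0,0,0.003],"twist":[0,0,0]},{"offset":[0,0,0.003],"twist":[0,0,0]},{"offset":[0,0,0.003],"twist":[0,0,0]},{"offset":[0,0,0.003],"twist":[0,0,0]},{"offset":[0,0,0.003],"twist":[0,0,0]},{"offset":[0,0,0.003],"twist":[0,0,0]},{"offset":[0,0,0.003],"twist":[0,0,0]}]'
```

```text
time: 22.13
eef_pos: [0.5707, 0.233, 0.0844]
eef_rot: [3.063, -0.212, 0.54]
contact_force: [-6.5, -0.4, 10.8]
gripper_width: 0.0007
finger_force: 6.2
```

Square key at its stop, about 12.6 N. Release and retreat.

```bash
python3 -m pendant '[{"offset":[0,0,0],"twist":[0,0,0]},{"offset":[0,0,0],"twist":[0,0,0]},{"offset":[0,0,-0.02],"twist":[0,0,0]},{"offset":[0,0,-0.07],"twist":[0,0,0]},{"offset":[0,0,-0.14],"twist":[0,0,0]},{"offset":[0,0,-0.2],"twist":[0,0,0]},{"offset":[0,0,-0.25],"twist":[0,0,0]},{"offset":[0,0,-0.28],"twist":[0,0,0]},{"offset":[0,0,-0.28],"twist":[0,0,0]},{"offset":[0,0,-0.28],"twist":[0,0,0]}]'
python3 s.py .568 .233 .089
python3 - <<'E'
from h import *
p,d=read_camera("wrist");cv2.imwrite("pics/w4.png",p[:,:,::-1])
p,d=read_camera("side");W=cloud(d,get_calibration("side"))
m=(abs(W[...,0]-.5365)<.028)&(abs(W[...,1]+.204)<.045);q=W[m&(d>0)];print("tray",np.median(q[:,2]))
m=(abs(W[...,0]-.5365)<.058)&(abs(W[...,1]+.204)<.08)&(p.min(-1)>150)&(W[...,2]>.05);print("rim",np.median(W[m][:,2]))
cv2.imwrite("pics/s4.png",cv2.resize(p[130:290,240:460,::-1],None,fx=3,fy=3,interpolation=cv2.INTER_CUBIC))
E
```

```text
time: 22.97
eef_pos: [0.5234, 0.2396, 0.2159]
eef_rot: [3.064, -0.211, 0.542]
contact_force: [0.2, -0.1, -0.3]
gripper_width: 0.0003
finger_force: 0.0
t 22.9667 pos [0.5234 0.2396 0.2159] F [ 0.21 -0.08 -0.26] w 0.00030617616861438907 zaxis [ 0.34  -0.046 -0.939] yaw -7.9
offset [-0.0024  0.0011  0.2693]
tray 0.06097495703176026
rim 0.060678050084238766
```

View pics/w4.png

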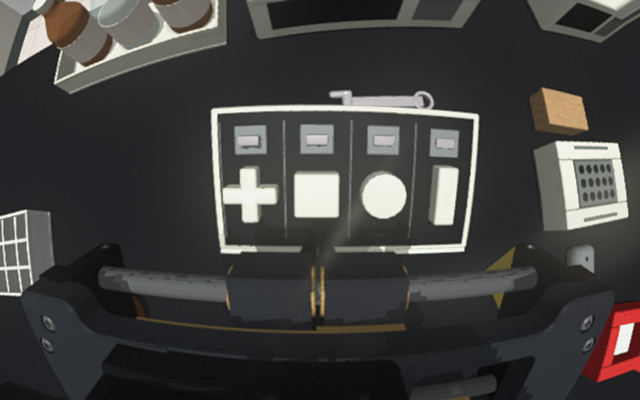

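View pics/s4.png

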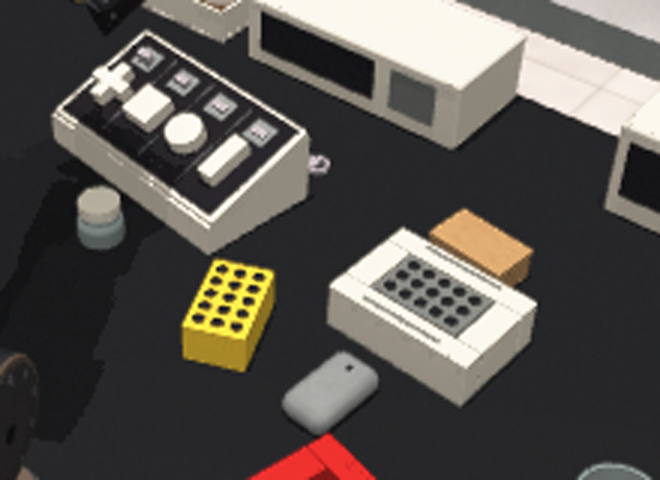

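The side crop shows the tray flush (top 0.0610 against rim 0.0607), all keys back up and the bystanders in place. The wrist picture shows the arm clear of everything. Handing in.

```bash
python3 -c "from plant import job_done; print(job_done())"
```

```text
the job is handed in; nothing more can be done
None
```

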